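# Index the egg turntable to its next hole

## Robot

A 6-joint arm with a two-finger parallel gripper is mounted at the origin on a cart in front of the work surface, level with it; the furniture and walls round the work are solid. World frame = base frame: x ahead of the robot, y to its left, z up, the work surface at z = 0. Lengths are in mm, angles in rad, forces in N, time in s.
With the tool pointing down it reaches from about 275 to 750 mm from the base axis. Payload 10.2 kg.
Tool frame: the origin (TCP) lies at the very end of the fingers, on their centre line; the grasp point (between the pads) lies 19 mm behind it; z points along the fingers, y is the line along which they close (so a half turn about z gives the same grasp; the last joint's range is limited). The gripper opens to 85 mm and grips with 20 to 120 N. Pads are 22 mm wide; open, the fingers measure 114 mm over their backs; the gripper's body (76 mm by 85 mm) begins 54 mm behind the grasp point. The pads swing forward as they close: fully open they stand 13 mm farther back than shut.
Start: joints at [1.02, 0.313, 1.498, -0, 1.331, -0.223], TCP at [169.042, 497.047, 207.294] pointing down, gripper open.
Joint ranges: [-2.94, 2.94], [-0.97, 2.17], [0.19, 2.56], [-1.23, 4.37], [0.02, 3.11], [-2.88, 2.88]. Speed limits (rad/s): [2.39, 2.39, 3.01, 3.14, 3.14, 3.14].

## Interface

Orientations are given as a unit quaternion [w, x, y, z].
In Python, from rig import * gives the robot as it stands. The module is installed in compiled form; this text tells all that it offers.
- The arm moves only by the shell command python3 -m crank 'ROWS' [FORCE]. ROWS is JSON, a list that holds one entry, the list of rows, each a list of 7 numbers: the shift along the tool's x, y, z in units of 25 mm (1.0 is 25 mm), then the turn, a rotation vector about the tool's x, y, z in units of 8 degrees (1.0 is 8 degrees), then the finger opening in mm, from 0 to 85.4. A call has exactly 8 rows; each row shifts and turns the commanded pose from where the row before left it, along the tool's axes as they then stand; what a row does not reach is not made up. A row lasts 1/10 s, in which the tool goes at most 50 mm and 8.59 degrees, less where a joint would pass 70% of its speed; a pose out of reach is approached as far as the arm can. A call is refused whole if a number of a shift passes 1 or a number of a turn 1, either way. A call with a gripper value outside its range is refused whole. The fingers move at their own pace and stop on an object; FORCE is the grip in N (left out, the last holds). Time passes only in rows, so rows that do not move let the fingers close, or fill a call up. It gives the time, the measured TCP pose, the force, the opening and the grip force at its end, in the units of the state.
- sense(): the state, without advancing time (a new reading comes with each control period).
- capture(name): name is "scene" or "top"; returns the picture (400x640x3 uint8, blue, green, red); there is no depth.
- camera_model(name): a dict with "fx", "fy", "cx", "cy" (pixels), "world_from_camera" (4x4, takes a point from camera to world coordinates). Camera axes: x right, y up, looking along -z (the intrinsics and any distortion apply to the point x, -y, -z); pixel columns grow to the right and rows downward; lengths in mm; the calibration is good to about 2 mm. A picture is of the moment at which its call begins. camera_model takes no time and is no camera call.
- finish_job(): hands the job in; it is judged then, once.
The state is a dict: "time_s": time; "joints": joint angles; "dq": joint speeds; "tau": joint torques, N m; "eef_pos": TCP position; "ee_rot": TCP orientation; "force": force on the tool from outside, world axes, zero at the start; "wrist_torque": the same for the moment, N m; "grip_width": opening from 0.0 (shut) to 1.0 (fully open); "grip_force": force on a finger pad.
Only numpy, scipy, OpenCV 4.12 (cv2) and the standard library are available. Lean on these libraries where they do the work, as an engineer would, in place of code of your own. Each camera call takes 0.05 s, during which the arm holds its last target. There are 200 camera calls.

## Task

The egg on the small turntable is to be shown from its next side. Draw the spring pin up by its black knob, swing the arm counter-clockwise as seen from above (the knob travels to your right), and let the pin drop fully home in the very next hole, which you must find by feel, then let go. The lamp bar hangs over the knob, so come in with the tool tilted; keep off the lamp, leave the egg standing in the middle of the turntable, and do not disturb the other loose things.

Things in the scene. Friction and masses are not known exactly. Their poses are not given: they have to be found in the camera images.
- turntable: Indexing turntable for viewing eggs: fixed grey base 240 x 250 x 16 mm. Origin on the turning axis at worktop height; x points to the back of the device, y to its left, z up; its front (-x) looks roughly at the robot. A round turning top (120 mm across, top at 48 mm) carries the egg and one flat arm, 18 mm wide, top at 48 mm, reaching 110 mm out near the front.
- ring: Fixed flat index ring under the arm's end, 170 to 230 mm across, top 30 mm above the worktop; origin as the turntable's. It has the home hole; a steel leaf, clamped fast in it at an angle that differs every time and is not measured, has the next hole, 32 to 48 degrees counter-clockwise from home. No others. Holes are 11 mm square; the pin is 8 mm thick, round-nosed, and goes 8 mm in.
- knob (a point): Middle of the black knob of the spring pin, 100 mm from the turning axis, 78 mm above the worktop when home, rising with the pin and moving with the arm. The knob is an upright cylinder 22 mm across and 28 mm tall (64 to 92 mm when home), free all round; below it the 8 mm pin enters a sleeve 24 mm across on the arm's end, top at 54 mm.
- swing_arm (a joint): Angle of arm and turning top: 0 at the home hole, growing counter-clockwise seen from above; stops at -0.15 and 1.2. At q the knob is at 0.1 * (-cos(q - 0.384), -sin(q - 0.384)) m from the axis in the turntable's frame (22 degrees left of the front line at 0). Turning takes about 1 N at the knob, 1.5 N with the pin rubbing on the ring (5 N when it sticks); in a hole it is blocked.
- pin (a joint): Height of the spring pin: 0 fully home in a hole; 0.008 when its nose rests on the flat of the ring (the arm then slides along it until the pin snaps into a hole); 0.015 fully drawn. The spring pulls it down with 4.5 N at home and 6.5 N fully drawn; let go, it snaps down.
- lamp_bar: Lamp bar fixed to the turntable, same frame: 250 mm long (along y), 34 mm deep, underside 206 mm above the worktop, front edge 89 mm in front of the axis, over the knob's path, so a gripper coming straight down on the knob hits it; a tool leaning 27 to 38 degrees back to the operator clears it. Carried by 10 mm posts 116 mm left and right of the axis, 20 mm behind it.
- egg: Pale blue egg fixed on a turned wooden stand, 45 mm across and 64 mm tall, standing loose in the middle of the turning top. Origin at the centre of its underside, z up. Light (about 40 g).
- loupe: Bystander: black loupe, 45 mm across, 36 mm tall, origin under its centre.
- small_box: Bystander: clear specimen box with a speckled egg, 53 x 50 x 36 mm, origin under its centre.
- tweezers: Bystander: steel tweezers, 25 x 129 x 10 mm, long axis y, origin under the centre.
- dusting_brush: Bystander: red-handled brush, 21 x 152 x 10 mm, long axis y, origin under the centre.
- wood_block: Bystander: small wooden block, 30 x 45 x 20 mm, origin under its centre.

How it is judged (in metres and radians):
On the way:
1. the pin is drawn out of the home hole (value of joint pin above 0.006 m and value of joint swing_arm below 0.3 rad), for 0.1 s.
At the end, for the whole second after the job is handed in: The pin is home (within 2 mm) in the next hole, 32 to 48 degrees on from the home hole, the arm is at rest, and the egg stands upright on the turning top within 25 mm of its middle (value of joint pin below 0.002 m and value of joint swing_arm between 0.48 and 0.92 rad and velocity of joint swing_arm between -0.05 and 0.05 rad/s and angle between egg's own z axis and vertical below 0.1 rad and horizontal distance between egg and turntable below 0.025 m and height (world z) of egg above 0.044 m); the robot touches nothing.
It fails at once if the lamp bar is struck or pushed (over 8 N) (contact force between any of the arm, the fingers and lamp_bar above 8 N).
It fails at once if the egg tips over (angle between egg's own z axis and vertical above 0.4 rad).
It fails at once if a bystander is moved more than 30 mm (distance of any of loupe, small_box, tweezers, dusting_brush, wood_block from where it was at the start of the episode above 0.03 m).
It also fails if it takes over 42 s, if anything falls off the work surface, if the arm or the gripper's body presses on something with over 40 N, if the wrist force passes 120 N, or if a joint passes its speed limit or range.

## Working session

There is one attempt and no reset: what is moved stays moved. The work goes in short steps, Python scripts to look and compute and a shell command to move; the robot and the scene stay as the last step left them, time stands still between calls to the robot, and variables do not carry over. Pictures are saved under pics/ and viewed, at most 10 in all, crops included, and the job is handed in when it is done.

```bash
mkdir -p pics; python3 - <<'E'
from rig import *
import cv2,numpy as np
for n in("scene","top"):
    cv2.imwrite(f"pics/{n}0.png",capture(n)); m=camera_model(n); print(n,{k:np.round(v,3).tolist() for k,v in m.items()})
s=sense();print(s)
E
```

```text
scene {'fx': 367.708, 'fy': 367.708, 'cx': 318.839, 'cy': 200.922, 'world_from_camera': [[-0.874, 0.368, -0.316, 298.328], [-0.485, -0.641, 0.595, 540.919], [0.016, 0.673, 0.739, 707.206], [0.0, 0.0, 0.0, 1.0]]}
top {'fx': 461.862, 'fy': 461.862, 'cx': 326.038, 'cy': 198.888, 'world_from_camera': [[-0.17, 0.882, -0.439, 186.836], [-0.985, -0.154, 0.073, 99.616], [-0.003, 0.445, 0.896, 867.925], [0.0, 0.0, 0.0, 1.0]]}
{'time_s': 0.1, 'joints': array([ 1.01960335e+00,  3.13408421e-01,  1.49835679e+00,  6.47746407e-06,
        1.33103769e+00, -2.23415940e-01]), 'dq': array([ 0.00132106, -0.00109611, -0.0035435 ,  0.00110776, -0.00224313,
       -0.00031185]), 'tau': array([ 3.51228766e-03, -4.12892246e+01, -2.60144269e+01, -1.84242963e-04,
        2.99239007e-03, -3.78438665e-05]), 'eef_pos': array([168.8934464 , 496.81155248, 206.786603  ]), 'ee_rot': array([-2.31463966e-04,  1.63156573e-01,  9.86600003e-01, -5.59113935e-04]), 'force': array([-0.10164569, -0.56768756,  0.16416195]), 'wrist_torque': array([-0.0389366 ,  0.00777958,  0.0063392 ]), 'grip_force': 0.0, 'grip_width': 0.9953869334296974}
```

View pics/scene0.png

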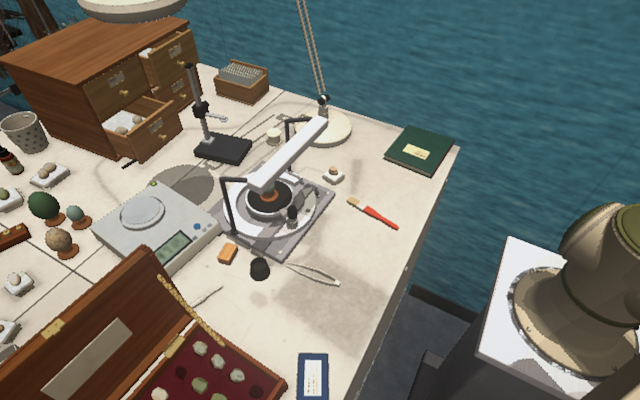

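View pics/top0.png

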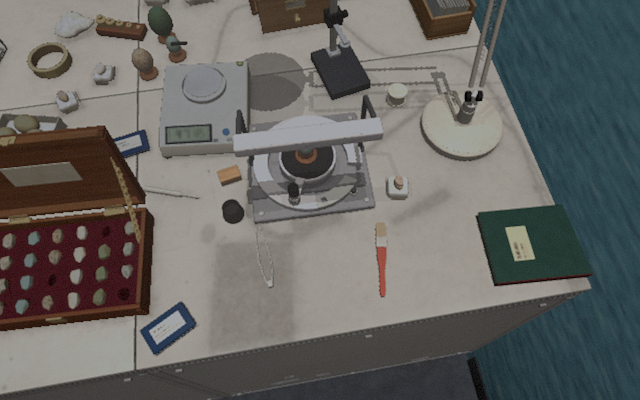

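The scene view shows the turntable at about (275,200). In the top view the turntable is at about (307,165), the knob near (294,190), the loupe at (233,211), the box at (398,187), the tweezers at (265,258) and the brush at (381,258). I'll enlarge both.

```bash
python3 - <<'E'
import cv2
a=cv2.imread("pics/top0.png")[95:225,225:385];cv2.imwrite("pics/t1.png",cv2.resize(a,None,fx=4.5,fy=4.5,interpolation=cv2.INTER_CUBIC))
a=cv2.imread("pics/scene0.png")[110:260,210:350];cv2.imwrite("pics/s1.png",cv2.resize(a,None,fx=4,fy=4,interpolation=cv2.INTER_CUBIC))
E
```

```text
(no output)
```

View pics/t1.png

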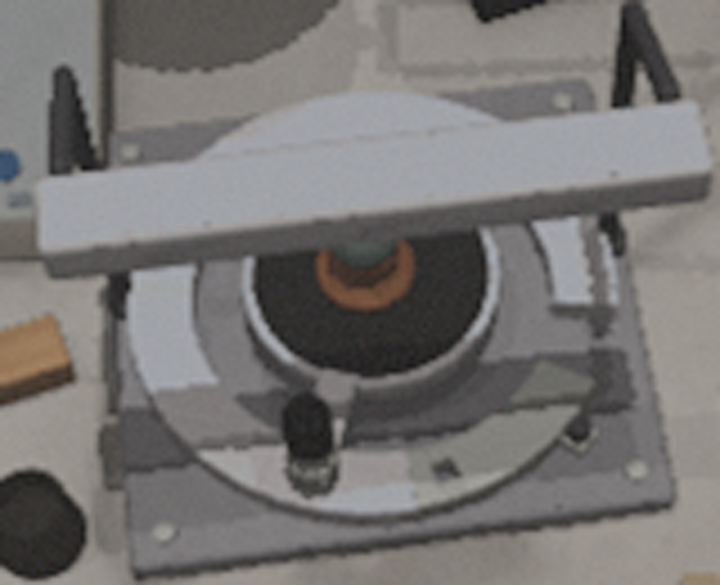

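View pics/s1.png

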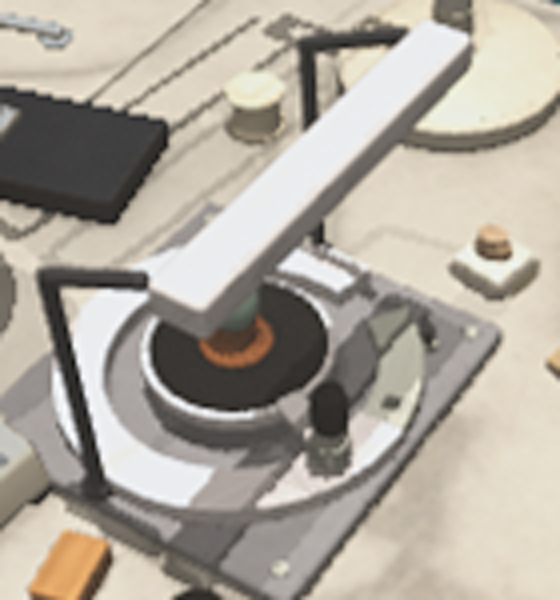

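The crops show the knob centre at crop (308,428) top and (328,407) scene. A dark hole in the leaf is at (445,468) top and (391,402) scene, and the lamp's lower front corners are visible in both. I'll fit the device pose from these.

```bash
cat >h.py <<'E'
from rig import *
import numpy as np
from scipy.spatial.transform import Rotation as R
def proj(n,P):
    m=camera_model(n);W=np.array(m["world_from_camera"]);p=(np.asarray(P,float)-W[:3,3])@W[:3,:3]
    return np.c_[m["cx"]+m["fx"]*p[:,0]/-p[:,2], m["cy"]-m["fy"]*p[:,1]/-p[:,2]]
def tcp():
    s=sense();q=s["ee_rot"];return s,np.array(s["eef_pos"]),R.from_quat([q[1],q[2],q[3],q[0]])
def dev2w(d,P):
    c,s=np.cos(d[2]),np.sin(d[2]);P=np.atleast_2d(P);return np.c_[d[0]+c*P[:,0]-s*P[:,1],d[1]+s*P[:,0]+c*P[:,1],P[:,2]]
def kn(q,z=78): return [-100*np.cos(q-.384),-100*np.sin(q-.384),z]
E
python3 - <<'E'
from h import *
from scipy.optimize import least_squares
T=lambda a:(225+np.array(a)[:,0]/4.5-.4,95+np.array(a)[:,1]/4.5-.4)
t=np.c_[T([(308,428),(52,276),(708,197),(445,468)])]
S=np.array([(328,407),(207,333),(470,72),(391,402)])/4+[210,110]-.4
f=lambda v:np.r_[[kn(0)],[[-89,125,206],[-89,-125,206]],[kn(v[3],30)]]
def res(v):
    P=dev2w(v,f(v));return np.r_[(proj("top",P)-t).ravel(),(proj("scene",P)-S).ravel()]
r=least_squares(res,[450,30,0,.6],x_scale=[50,50,.1,.1],loss='soft_l1');print(r.x,np.round(r.fun,1))
d=r.x;np.save("d.npy",d);print(dev2w(d,[kn(0),kn(d[3])]))
print(np.round((proj("top",dev2w(d,[[0,0,48],[0,0,48],[0,-60,48],[0,60,48],[-60,0,48]]))-[225,95])*4.5))
from rig import sense
print(sense()["time_s"])
E
```

```text
[ 6.98001700e+02  5.39948540e+01 -2.41206059e-02  5.82708337e-01] [ 0.5 -1.   0.1  2.2  0.9  1.2 -0.  -0.3 -0.5  0.1 -0.6  3.4 -0.1 -0.5
 -0.8 -0.2]
[[606.21486484  93.6833534   78.        ]
 [599.52187606  36.62463894  78.        ]]
[[370. 266.]
 [370. 266.]
 [498. 249.]
 [241. 282.]
 [387. 378.]]
0.1
```

```bash
cat >>h.py <<'E'
def plan(P,Rt,n):
    s,p,r=tcp();rv=(r.inv()*Rt).as_rotvec();P=np.asarray(P);w=np.r_[[0]*3]
    for i in range(n):
        ri=r*R.from_rotvec(rv*i/n);print(np.round(ri.inv().apply((P-p)/n)/25,3).tolist(),np.round(np.degrees(rv/n)/8,3).tolist())
def Rg(th,yaw):
    z=np.array([np.sin(th)*np.cos(yaw),np.sin(th)*np.sin(yaw),-np.cos(th)]);y=np.array([-np.sin(yaw),np.cos(yaw),0])
    return R.from_matrix(np.c_[np.cross(y,z),y,z])
def err(P,Rt):
    s,p,r=tcp();print("t",round(s["time_s"],2),"tcp",p.round(1),"d_tool(25mm)",(r.inv().apply(np.asarray(P)-p)/25).round(3),"rot(8deg)",(np.degrees((r.inv()*Rt).as_rotvec())/8).round(3),"F",np.round(s["force"],1),"w",round(s["grip_width"],3))
TH=np.radians(32)
d=np.load("d.npy");RT=Rg(TH,d[2])
def tgt(q,z,back=0): return dev2w(d,kn(q,z))[0]+RT.apply([0,0,19-back])
E
python3 -c "
from h import *
plan(tgt(0,82,130),RT,24)"
```

```text
[-0.813, -0.431, 0.051] [-0.026, -0.166, -0.088]
[-0.806, -0.441, 0.069] [-0.026, -0.166, -0.088]
[-0.799, -0.451, 0.085] [-0.026, -0.166, -0.088]
[-0.791, -0.461, 0.102] [-0.026, -0.166, -0.088]
[-0.783, -0.471, 0.119] [-0.026, -0.166, -0.088]
[-0.774, -0.481, 0.135] [-0.026, -0.166, -0.088]
[-0.765, -0.491, 0.151] [-0.026, -0.166, -0.088]
[-0.755, -0.501, 0.167] [-0.026, -0.166, -0.088]
[-0.745, -0.511, 0.182] [-0.026, -0.166, -0.088]
[-0.734, -0.521, 0.198] [-0.026, -0.166, -0.088]
[-0.723, -0.531, 0.213] [-0.026, -0.166, -0.088]
[-0.711, -0.54, 0.227] [-0.026, -0.166, -0.088]
[-0.699, -0.55, 0.242] [-0.026, -0.166, -0.088]
[-0.686, -0.559, 0.256] [-0.026, -0.166, -0.088]
[-0.673, -0.568, 0.269] [-0.026, -0.166, -0.088]
[-0.66, -0.578, 0.283] [-0.026, -0.166, -0.088]
[-0.646, -0.587, 0.296] [-0.026, -0.166, -0.088]
[-0.632, -0.596, 0.308] [-0.026, -0.166, -0.088]
[-0.617, -0.604, 0.321] [-0.026, -0.166, -0.088]
[-0.602, -0.613, 0.332] [-0.026, -0.166, -0.088]
[-0.587, -0.622, 0.344] [-0.026, -0.166, -0.088]
[-0.571, -0.63, 0.355] [-0.026, -0.166, -0.088]
[-0.555, -0.638, 0.366] [-0.026, -0.166, -0.088]
[-0.538, -0.646, 0.376] [-0.026, -0.166, -0.088]
```

```bash
python3 -m crank '[[[-0.81,-0.43,0.05,-0.026,-0.166,-0.088,60],[-0.81,-0.44,0.07,-0.026,-0.166,-0.088,60],[-0.8,-0.45,0.085,-0.026,-0.166,-0.088,60],[-0.79,-0.46,0.1,-0.026,-0.166,-0.088,60],[-0.78,-0.47,0.12,-0.026,-0.166,-0.088,60],[-0.77,-0.48,0.135,-0.026,-0.166,-0.088,60],[-0.765,-0.49,0.15,-0.026,-0.166,-0.088,60],[-0.755,-0.5,0.17,-0.026,-0.166,-0.088,60]]]' 30
python3 -m crank '[[[-0.745,-0.51,0.18,-0.026,-0.166,-0.088,60],[-0.73,-0.52,0.2,-0.026,-0.166,-0.088,60],[-0.72,-0.53,0.21,-0.026,-0.166,-0.088,60],[-0.71,-0.54,0.23,-0.026,-0.166,-0.088,60],[-0.7,-0.55,0.24,-0.026,-0.166,-0.088,60],[-0.685,-0.56,0.255,-0.026,-0.166,-0.088,60],[-0.67,-0.57,0.27,-0.026,-0.166,-0.088,60],[-0.66,-0.58,0.28,-0.026,-0.166,-0.088,60]]]'
python3 -m crank '[[[-0.645,-0.585,0.295,-0.026,-0.166,-0.088,60],[-0.63,-0.595,0.31,-0.026,-0.166,-0.088,60],[-0.615,-0.605,0.32,-0.026,-0.166,-0.088,60],[-0.6,-0.61,0.33,-0.026,-0.166,-0.088,60],[-0.585,-0.62,0.345,-0.026,-0.166,-0.088,60],[-0.57,-0.63,0.355,-0.026,-0.166,-0.088,60],[-0.555,-0.64,0.365,-0.026,-0.166,-0.088,60],[-0.54,-0.645,0.375,-0.026,-0.166,-0.088,60]]]'
python3 -c "
from h import *
err(tgt(0,82,0),RT)
import cv2
a=capture('top')[60:240,200:400];b=capture('scene')[90:270,210:350]
f=lambda a:cv2.resize(a,None,fx=2.3,fy=2.3,interpolation=cv2.INTER_CUBIC)
cv2.imwrite('pics/a1.png',np.hstack([f(a),f(b)]))"
```

```text
time_s: 0.9
eef_pos: [295.6, 362.6, 196.7]
ee_rot: [0.094, 0.114, 0.989, -0.001]
force: [0.1, 0.1, 0.1]
grip_width: 0.702
grip_force: 0.0
time_s: 1.7
eef_pos: [421.4, 228.7, 186.5]
ee_rot: [0.187, 0.063, 0.98, -0.002]
force: [0.2, 0.3, 0.3]
grip_width: 0.703
grip_force: 0.0
time_s: 2.5
eef_pos: [547.4, 94.9, 176.3]
ee_rot: [0.277, 0.012, 0.961, -0.002]
force: [-0.1, -0.0, -0.4]
grip_width: 0.701
grip_force: 0.0
t 2.5 tcp [547.4  94.9 176.3] d_tool(25mm) [ 0.017 -0.     5.206] rot(8deg) [ 0.011  0.02  -0.006] F [-0.1 -0.  -0.4] w 0.701
```

View pics/a1.png

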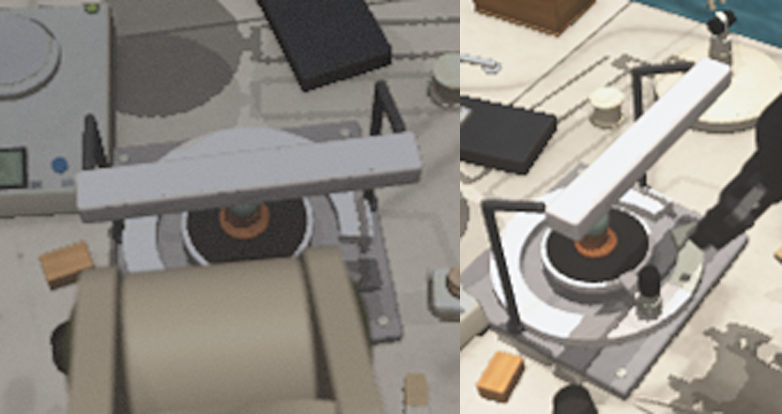

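The tool follows its commands exactly and is lined up in front of the knob, clear of the lamp. I'll advance along the tool axis now.

```bash
python3 -m crank '[[[0,0,0.8,0,0,0,60],[0,0,0.8,0,0,0,60],[0,0,0.8,0,0,0,60],[0,0,0.8,0,0,0,60],[0,0,0.6,0,0,0,60],[0,0,0.3,0,0,0,60],[0,0,0.1,0,0,0,60],[0,0,0,0,0,0,60]]]'
python3 -m crank '[[[0,0,0.3,0,0,0,60],[0,0,0.3,0,0,0,60],[0,0,0.2,0,0,0,60],[0,0,0.2,0,0,0,60],[0,0,0,0,0,0,45],[0,0,0,0,0,0,36],[0,0,0,0,0,0,36],[0,0,0,0,0,0,36]]]'
python3 -c "
from h import *
err(tgt(0,82,0),RT)
import cv2
b=capture('scene')[130:250,230:350]
cv2.imwrite('pics/a2.png',cv2.resize(b,None,fx=4.5,fy=4.5,interpolation=cv2.INTER_CUBIC))"
```

```text
time_s: 3.4
eef_pos: [602.7, 94.9, 87.9]
ee_rot: [0.277, 0.012, 0.961, -0.002]
force: [0.2, 0.4, 0.1]
grip_width: 0.704
grip_force: 0.0
time_s: 4.2
eef_pos: [616.2, 94.3, 66.8]
ee_rot: [0.277, 0.012, 0.961, -0.002]
force: [0.1, -0.3, 0.3]
grip_width: 0.423
grip_force: 0.0
t 4.2 tcp [616.2  94.3  66.8] d_tool(25mm) [ 0.016 -0.033  0.033] rot(8deg) [ 0.012  0.02  -0.009] F [ 0.1 -0.3  0.3] w 0.423
```

View pics/a2.png

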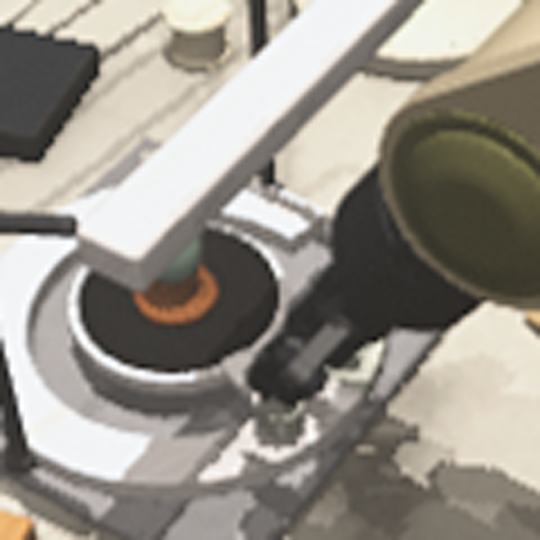

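The fingers straddle the knob above the sleeve and are clear of the lamp. Closing now.

```bash
python3 -m crank '[[[0,0,0,0,0,0,30],[0,0,0,0,0,0,26],[0,0,0,0,0,0,22],[0,0,0,0,0,0,15],[0,0,0,0,0,0,15],[0,0,0,0,0,0,15],[0,0,0,0,0,0,15],[0,0,0,0,0,0,15]]]' 30; python3 -c "
from h import *
print('up',(RT.inv().apply([0,0,12])/25).round(3))
err(tgt(0,82),RT)"
```

```text
time_s: 5.05
eef_pos: [616.2, 94.3, 66.7]
ee_rot: [0.277, 0.012, 0.961, -0.002]
force: [-3.3, 1.4, 4.3]
grip_width: 0.232
grip_force: 29.3
up [-0.254 -0.    -0.407]
t 5.05 tcp [616.2  94.3  66.7] d_tool(25mm) [ 0.013 -0.033  0.029] rot(8deg) [ 0.012  0.019 -0.009] F [-3.3  1.4  4.3] w 0.232
```

```bash
python3 -m crank '[[[-0.04,0,-0.065,0,0,0,15],[-0.04,0,-0.065,0,0,0,15],[-0.04,0,-0.065,0,0,0,15],[-0.04,0,-0.065,0,0,0,15],[-0.04,0,-0.065,0,0,0,15],[-0.04,0,-0.065,0,0,0,15],[0,0,0,0,0,0,15],[0,0,0,0,0,0,15]]]' 30; python3 -c "
from h import *
err(tgt(0,82),RT)
import cv2
b=capture('scene')[130:250,230:350]
cv2.imwrite('pics/a3.png',cv2.resize(b,None,fx=4.5,fy=4.5,interpolation=cv2.INTER_CUBIC))"
```

```text
time_s: 5.85
eef_pos: [615.9, 94.2, 77.8]
ee_rot: [0.277, 0.012, 0.961, -0.002]
force: [1.5, -1.6, -6.4]
grip_width: 0.226
grip_force: 29.5
t 5.85 tcp [615.9  94.2  77.8] d_tool(25mm) [ 0.239 -0.032  0.414] rot(8deg) [ 0.012  0.014 -0.009] F [ 1.5 -1.6 -6.4] w 0.226
```

View pics/a3.png

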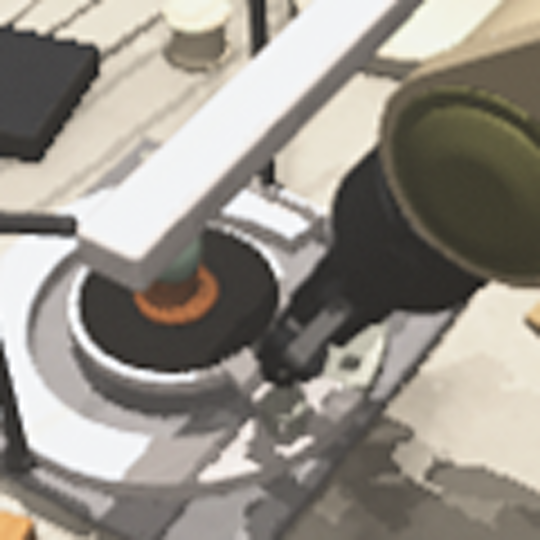

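The pin is drawn: the force is -6.4 N in z and the grip has lifted 11 mm. Next I'll swing to about q = 0.36.

```bash
python3 -c "
from h import *
k=lambda q:dev2w(d,kn(q))[0]
for a in np.arange(0,.8,.06): print(a.round(2),(RT.inv().apply(k(a+.06)-k(a))/25).round(3))"
```

```text
0.0 [ 0.071 -0.225 -0.044]
0.06 [ 0.059 -0.23  -0.037]
0.12 [ 0.047 -0.233 -0.029]
0.18 [ 0.035 -0.236 -0.022]
0.24 [ 0.023 -0.238 -0.014]
0.3 [ 0.011 -0.24  -0.007]
0.36 [-0.001 -0.24   0.001]
0.42 [-0.013 -0.239  0.008]
0.48 [-0.026 -0.238  0.016]
0.54 [-0.038 -0.236  0.024]
0.6 [-0.05  -0.233  0.031]
0.66 [-0.061 -0.229  0.038]
0.72 [-0.073 -0.224  0.046]
0.78 [-0.084 -0.219  0.053]
```

```bash
python3 -m crank '[[[0.036,-0.112,-0.022,0,0,0,15],[0.036,-0.113,-0.022,0,0,0,15],[0.03,-0.115,-0.018,0,0,0,15],[0.03,-0.115,-0.018,0,0,0,15],[0.024,-0.116,-0.015,0,0,0,15],[0.024,-0.117,-0.015,0,0,0,15],[0.018,-0.118,-0.011,0,0,0,15],[0.018,-0.118,-0.011,0,0,0,15]]]'
python3 -m crank '[[[0.012,-0.119,-0.007,0,0,0,15],[0.012,-0.119,-0.007,0,0,0,15],[0.006,-0.12,-0.004,0,0,0,15],[0.006,-0.12,-0.004,0,0,0,15],[0,0,0,0,0,0,15],[0,0,0,0,0,0,15],[0,0,0,0,0,0,15],[0,0,0,0,0,0,15]]]'
python3 -c "
from h import *
err(tgt(.36,82+11),RT)"
```

```text
time_s: 6.7
eef_pos: [607.6, 71.5, 76.7]
ee_rot: [0.275, 0.012, 0.961, -0.002]
force: [-6.0, 3.6, -6.2]
grip_width: 0.222
grip_force: 29.4
time_s: 7.5
eef_pos: [605.6, 59.8, 76.1]
ee_rot: [0.274, 0.011, 0.962, -0.002]
force: [-10.1, 1.7, -7.0]
grip_width: 0.218
grip_force: 29.4
t 7.5 tcp [605.6  59.8  76.1] d_tool(25mm) [-0.108 -0.048  0.028] rot(8deg) [ 0.019 -0.026 -0.003] F [-10.1   1.7  -7. ] w 0.218
```

```bash
python3 -m crank '[[[0,0,0,0,0,0,29],[0,0,0,0,0,0,29],[0,0,0,0,0,0,29],[0.04,0,0.06,0,0,0,29],[0.04,0,0.06,0,0,0,29],[0.04,0,0.06,0,0,0,29],[0.04,0,0.06,0,0,0,29],[0.03,0,0.06,0,0,0,29]]]'
python3 - <<'E'
from h import *
from scipy.optimize import least_squares
t={"top":[225+445/4.5-.4,95+468/4.5-.4],"scene":[391/4+209.6,402/4+109.6]}
k={"top":[225+308/4.5-.4,95+428/4.5-.4],"scene":[328/4+209.6,407/4+109.6]}
for T,z in((t,30),(k,78)):
    r=least_squares(lambda p:np.r_[[(proj(n,[[p[0],p[1],z]])[0]-T[n]) for n in T]].ravel(),[600,60]);print(r.x,r.fun.round(1))
s,p,r=tcp();print(s["force"].round(1),s["grip_width"],"grasp",(p-r.apply([0,0,19])).round(1))
E
```

```text
time_s: 8.3
eef_pos: [607.8, 59.4, 68.7]
ee_rot: [0.277, 0.012, 0.961, -0.002]
force: [0.5, -0.1, 0.1]
grip_width: 0.341
grip_force: 0.0
[598.33739279  36.49589222] [ 0.1  0.2 -0.3 -0. ]
[604.59431194  94.3057131 ] [ 0.3 -0.2 -0.1  0.5]
[ 0.5 -0.1  0.1] 0.34062655371916334 grasp [597.7  59.6  84.8]
```

```bash
python3 -m crank '[[[0,-0.07,0,0,0,0,29],[0,-0.07,0,0,0,0,29],[0,-0.07,0,0,0,0,29],[0,-0.07,0,0,0,0,29],[0,-0.07,0,0,0,0,29],[0,-0.07,0,0,0,0,29],[0,-0.07,0,0,0,0,29],[0,-0.07,0,0,0,0,29]]]'
python3 -m crank '[[[0,-0.04,0,0,0,0,29],[0,-0.04,0,0,0,0,29],[0,-0.04,0,0,0,0,29],[0,-0.04,0,0,0,0,29],[0,0,0,0,0,0,29],[0,0,0,0,0,0,29],[0,0,0,0,0,0,29],[0,0,0,0,0,0,29]]]'

```

```text
time_s: 9.1
eef_pos: [607.0, 45.5, 68.6]
ee_rot: [0.276, 0.012, 0.961, -0.002]
force: [-3.2, 5.0, -0.2]
grip_width: 0.338
grip_force: 2.4
time_s: 9.9
eef_pos: [607.8, 41.1, 69.3]
ee_rot: [0.277, 0.012, 0.961, -0.003]
force: [-0.5, -0.4, 0.5]
grip_width: 0.338
grip_force: 0.0
```

```bash
python3 -m crank '[[[0,-0.04,0,0,0,0,29],[0,-0.04,0,0,0,0,29],[0,-0.04,0,0,0,0,29],[0,-0.04,0,0,0,0,29],[0,0,0,0,0,0,29],[0,0,0,0,0,0,29],[0,0,0,0,0,0,29],[0,0,0,0,0,0,29]]]'
python3 -c "
from h import *
err(tgt(.58,82),RT)
import cv2
a=capture('top')[60:240,200:400];b=capture('scene')[130:250,230:350]
cv2.imwrite('pics/a4.png',cv2.resize(b,None,fx=4.5,fy=4.5,interpolation=cv2.INTER_CUBIC))"
```

```text
time_s: 10.7
eef_pos: [607.2, 37.4, 68.9]
ee_rot: [0.277, 0.012, 0.961, -0.002]
force: [0.8, 0.3, -0.1]
grip_width: 0.339
grip_force: 0.0
t 10.7 tcp [607.2  37.4  68.9] d_tool(25mm) [-0.014 -0.029  0.151] rot(8deg) [ 0.012  0.017 -0.009] F [ 0.8  0.3 -0.1] w 0.339
```

View pics/a4.png

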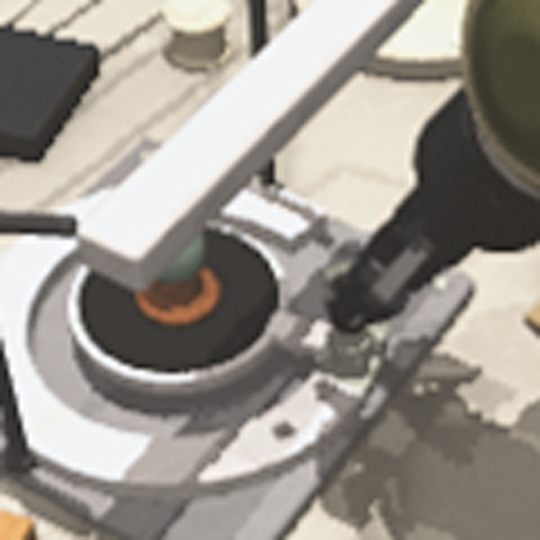

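The arm has swung and the home hole shows at (284,430). The egg still stands and the knob is inside the loose cage. I'll keep pushing gently.

```bash
python3 -m crank '[[[0,-0.04,0,0,0,0,29],[0,-0.04,0,0,0,0,29],[0,-0.04,0,0,0,0,29],[0,-0.04,0,0,0,0,29],[0,0,0,0,0,0,29],[0,0,0,0,0,0,29],[0,0,0,0,0,0,29],[0,0,0,0,0,0,29]]]'

```

```text
time_s: 11.6
eef_pos: [607.1, 33.4, 68.9]
ee_rot: [0.277, 0.012, 0.961, -0.002]
force: [-0.1, 0.2, 0.8]
grip_width: 0.339
grip_force: 0.0
```

```bash
python3 -m crank '[[[0,-0.04,0,0,0,0,29],[0,-0.04,0,0,0,0,29],[0,-0.04,0,0,0,0,29],[0,0,0,0,0,0,29],[0,0,0,0,0,0,29],[0,0,0,0,0,0,29],[0,0,0,0,0,0,29],[0,0,0,0,0,0,29]]]'

```

```text
time_s: 12.4
eef_pos: [607.0, 31.0, 68.9]
ee_rot: [0.277, 0.012, 0.961, -0.002]
force: [0.9, 5.6, 1.0]
grip_width: 0.342
grip_force: 3.0
```

```bash
python3 -m crank '[[[0,-0.02,0,0,0,0,29],[0,-0.02,0,0,0,0,29],[0,-0.02,0,0,0,0,29],[0,-0.02,0,0,0,0,29],[0,0,0,0,0,0,29],[0,0,0,0,0,0,29],[0,0,0,0,0,0,29],[0,0,0,0,0,0,29]]]'

```

```text
time_s: 13.2
eef_pos: [606.7, 30.0, 68.8]
ee_rot: [0.276, 0.011, 0.961, -0.001]
force: [2.2, 12.8, 1.3]
grip_width: 0.338
grip_force: 6.6
```

It is blocked at 12.8 N, well above the 5 N sticking force, so the pin seems to be in. I'll check by feel from the other side.

```bash
python3 -m crank '[[[0,0.08,0,0,0,0,29],[0,0.08,0,0,0,0,29],[0,0.08,0,0,0,0,29],[0,0.04,0,0,0,0,29],[0,0.04,0,0,0,0,29],[0,0.04,0,0,0,0,29],[0,0.02,0,0,0,0,29],[0,0,0,0,0,0,29]]]'
python3 -m crank '[[[0,0.03,0,0,0,0,29],[0,0.03,0,0,0,0,29],[0,0.03,0,0,0,0,29],[0,0,0,0,0,0,29],[0,0,0,0,0,0,29],[0,0,0,0,0,0,29],[0,0,0,0,0,0,29],[0,0,0,0,0,0,29]]]'

```

```text
time_s: 14.0
eef_pos: [607.3, 37.9, 68.9]
ee_rot: [0.277, 0.012, 0.961, -0.002]
force: [0.2, -0.1, 0.1]
grip_width: 0.345
grip_force: 0.0
time_s: 14.8
eef_pos: [607.3, 40.1, 68.9]
ee_rot: [0.277, 0.012, 0.961, -0.002]
force: [-0.3, 0.1, 0.8]
grip_width: 0.341
grip_force: 0.2
```

```bash
python3 -m crank '[[[0,0.04,0,0,0,0,29],[0,0.04,0,0,0,0,29],[0,0.04,0,0,0,0,29],[0,0,0,0,0,0,29],[0,0,0,0,0,0,29],[0,0,0,0,0,0,29],[0,0,0,0,0,0,29],[0,0,0,0,0,0,29]]]'

```

```text
time_s: 15.6
eef_pos: [607.4, 43.1, 68.9]
ee_rot: [0.277, 0.012, 0.961, -0.002]
force: [-1.5, -2.3, -0.3]
grip_width: 0.338
grip_force: 0.9
```

```bash
python3 -m crank '[[[0,0.03,0,0,0,0,29],[0,0.03,0,0,0,0,29],[0,0.02,0,0,0,0,29],[0,0,0,0,0,0,29],[0,0,0,0,0,0,29],[0,0,0,0,0,0,29],[0,0,0,0,0,0,29],[0,0,0,0,0,0,29]]]'

```

```text
time_s: 16.4
eef_pos: [607.4, 44.3, 68.9]
ee_rot: [0.277, 0.012, 0.961, -0.003]
force: [-4.0, -9.0, 0.6]
grip_width: 0.339
grip_force: 4.5
```

The pin is blocked on both sides, so it is in the hole. I'll centre the cage, open and retreat.

```bash
python3 -m crank '[[[0,-0.1,0,0,0,0,29],[0,-0.1,0,0,0,0,29],[0,-0.08,0,0,0,0,29],[0,0,0,0,0,0,40],[0,0,0,0,0,0,50],[0,0,0,0,0,0,50],[0,0,0,0,0,0,50],[0,0,-0.1,0,0,0,50]]]'
python3 -m crank '[[[0,0,-0.3,0,0,0,50],[0,0,-0.6,0,0,0,50],[0,0,-0.8,0,0,0,50],[0,0,-0.8,0,0,0,50],[0,0,-0.8,0,0,0,50],[0,0,-0.8,0,0,0,50],[0,0,-0.8,0,0,0,50],[0,0,-0.5,0,0,0,50]]]'
python3 -c "
from h import *
import cv2
b=capture('scene')[130:250,230:350]
cv2.imwrite('pics/a5.png',cv2.resize(b,None,fx=4.5,fy=4.5,interpolation=cv2.INTER_CUBIC))
from scipy.optimize import brentq
for z in (78,86):
  for q in (.54,.58,.6,.64): print(z,q,((proj('scene',dev2w(d,[kn(q,z),kn(q,z+14),kn(q,54)]))-[230,130])*4.5).round(0).tolist())"
```

```text
time_s: 17.2
eef_pos: [605.8, 38.3, 70.8]
ee_rot: [0.277, 0.012, 0.961, -0.002]
force: [-0.2, -0.0, 0.3]
grip_width: 0.581
grip_force: 0.0
time_s: 18.0
eef_pos: [533.6, 39.7, 187.1]
ee_rot: [0.278, 0.012, 0.961, -0.003]
force: [0.4, -1.1, 0.1]
grip_width: 0.586
grip_force: 0.0
78 0.54 [[341.0, 305.0], [341.0, 286.0], [341.0, 336.0]]
78 0.58 [[344.0, 299.0], [343.0, 281.0], [344.0, 330.0]]
78 0.6 [[345.0, 297.0], [345.0, 278.0], [345.0, 328.0]]
78 0.64 [[347.0, 291.0], [347.0, 273.0], [348.0, 322.0]]
86 0.54 [[341.0, 294.0], [340.0, 275.0], [341.0, 336.0]]
86 0.58 [[344.0, 289.0], [343.0, 270.0], [344.0, 330.0]]
86 0.6 [[345.0, 286.0], [345.0, 267.0], [345.0, 328.0]]
86 0.64 [[347.0, 281.0], [347.0, 262.0], [348.0, 322.0]]
```

View pics/a5.png

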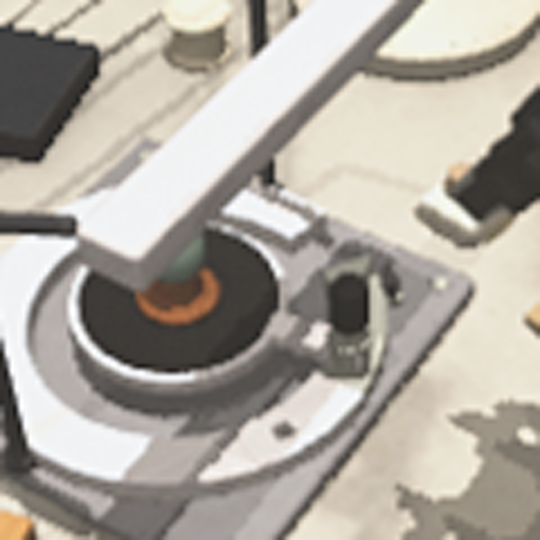

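The picture shows the knob at (348,303). That matches the home height at q ≈ 0.58 and not a pin riding on the flat. The egg is upright and central, and the gripper is clear.

```bash
python3 -c "
from rig import *
print(finish_job())"
```

```text
the job is handed in; nothing more can be done
None
```

I drew the pin, swung the arm counter-clockwise about 0.58 rad (33°), and let the pin drop into the next hole; it blocked at 9–13 N when pushed from either side. The gripper let go and backed clear, the egg stands upright in the middle, and the job was handed in at about 18 s with no verdict returned.

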